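# Build up the compression stack on the load cell

## Task

Build up the compression test stack on the load cell, one part at a time from the bottom: the lower platen down over the cell's stud, the short round specimen centred on it, the upper platen centred on the specimen with its ball seat up, and last the steel ball in the seat. Set each part down gently rather than letting it drop, never press or knock the load cell hard, and leave the square specimen, the flat tensile specimen and the grip jaw lying where they are.

Things in the scene. Friction and masses are not known exactly. Their poses are not given: they have to be found in the camera images.
- cell: Round steel load cell fixed to the aluminium breadboard (plate top at z = 0.012; all stands on it). From below: flange 88 mm across, 8 high; canister 72 across up to 30 mm (a socket juts 9 mm at its +x side); hub 44 across up to 36 mm, which carries the lower platen; upright stud 16 across from 36 to 47 mm, tapering to 10 across over its last 4 mm. Origin: centre of the underside; z up.
- lower: Lower platen, loose: plain steel disc 56 mm across, 20 high, 0.27 to 0.43 kg, centring rings engraved on top; a bore 20 across and 13 deep in its underside fits over the stud with 2 mm play all round. It lies bore down. Origin: centre of the underside, z up; seated on the hub it is 36 mm above the cell's origin (its top face 56 mm).
- specimen: Short round compression specimen, loose: grey plastic cylinder 30 mm across and 30 high, 20 to 42 g, standing upright. Origin: centre of the underside, z up. In the stack its origin is 56 mm above the cell's.
- upper: Upper platen, loose, steel, 0.19 to 0.30 kg: flange 50 mm across and 10 high, on it a round boss 32 across up to 28 mm with a round ball seat 16 across and 9 deep in its top. It lies seat up, as it is used. Origin: centre of the underside, z up; in the stack it is 86 mm above the cell's origin (boss top 114 mm).
- ball: Steel ball 25 mm across, 64 g, loose, resting on the rim of the ball holder. Origin: the ball's centre (its axes mean nothing). In the upper platen's seat its centre is 9.6 mm above the boss's top, 124 mm above the cell's origin.
- holder: Ball holder, fixed to the breadboard: black plastic, foot 40 mm across and 6 high, stem 20 across up to 26 mm, with a hollow 14 across on top in which the ball rests (ball centre 36 mm above the holder's underside at the start). Origin: centre of the underside, z up.
- prism: Square specimen, loose, not for this test: grey plastic prism 25 x 25 mm and 50 high, standing. Origin: centre of the underside, z up. To be left alone.
- dogbone: Flat tensile specimen, loose, not for this test: grey plastic dog-bone 115 mm long (along its x), 19 wide at the ends, 4 thick, lying flat. Origin: centre of the underside. To be left alone.
- jaw: Grip jaw, loose, not for this test: dark steel block 45 x 28 mm and 20 high with a serrated top. Origin: centre of the underside. To be left alone.
Not all that is in view belongs to the job. Leave any purple or yellow look-alike of the upper alone.

How it is judged:
By the outcome, as a careful person would: the job done as asked, in the order asked, and still so for the second after the job is handed in, with the robot touching nothing.
It also fails if it takes over 112 s, if anything falls off the work surface, if the arm or the gripper's body presses on something with over 40 N, if the wrist force passes 120 N, or if a joint passes its speed limit or range.

## Robot

A 6-joint arm with a two-finger parallel gripper is mounted at the origin on the work surface. World frame = base frame: x ahead of the robot, y to its left, z up, the work surface at z = 0. Lengths are in m, angles in rad, forces in N, time in s.
With the tool pointing down it reaches from about 0.35 to 0.775 m from the base axis. Payload 7.3 kg.
Tool frame: the origin (TCP) lies at the very end of the fingers, on their centre line; the grasp point (between the pads) lies 19 mm behind it; z points along the fingers, y is the line along which they close (so a half turn about z gives the same grasp; the last joint's range is limited). The gripper opens to 92 mm and grips with 3 to 60 N. Pads are 19 mm wide; open, the fingers measure 130 mm over their backs; the gripper's body (75 mm by 190 mm) begins 47 mm behind the grasp point.
Start: joints at [1.107, 0.342, 1.524, -0, 1.275, -0.146], TCP at [0.164, 0.499, 0.227] pointing down, gripper open.
Joint ranges: [-2.53, 2.53], [-0.77, 2.02], [0.04, 2.7], [-1, 4.14], [0.28, 2.66], [-3.11, 3.11]. Speed limits (rad/s): [2.57, 2.57, 3.14, 3.14, 3.14, 3.14].

## Interface

Orientations are given as [roll, pitch, yaw] about the fixed x, y, z axes, in that order (R = Rz(yaw) Ry(pitch) Rx(roll)).
In Python, from cell import robot gives the robot as it stands.
- The arm moves only by the tool apply_moves, never from a script. Its argument "motion" is text: rows parted by semicolons, each of 7 numbers parted by spaces: the opening in per cent of the stroke, from 0 (shut) to 100 (fully open), then the shift along the tool's x, y, z in cm, then the turn, a rotation vector about the tool's x, y, z in rad. A call has 1 to 20 rows; each row shifts and turns the commanded pose from where the row before left it, along the tool's axes as they then stand; what a row does not reach is not made up. A row lasts 1/8 s, in which the tool goes at most 62.5 mm and 10.7 degrees, less where a joint would pass 70% of its speed; a pose out of reach is approached as far as the arm can. A call with a gripper value outside its range is refused whole. The fingers move at their own pace and stop on an object; "force" is the grip in N (left out, the last holds). Time passes only in rows, so rows that do not move let the fingers close. It gives the time, the measured TCP pose, the force, the opening and the grip force at its end, in the units of the state.
- robot.observe(): the state, without advancing time (a new reading comes with each control period).
- robot.read_camera(name): name is "scene" or "top" or "wrist"; returns a dict with "img" (400x640x3 uint8, red, green, blue), "fovy" (degrees; the focal length in pixels is half the picture's height over the tangent of half this angle, whatever the lens; pixels are square), "cx", "cy" (the principal point, pixels), "R" (3x3) and "t" (3): a world point X has camera coordinates R X + t; the wrist camera has in their place "hand_eye" (4x4, takes a point from camera to tool coordinates, whose origin is the TCP and whose axes are the flange's). Camera axes: x right, y down, z forward; pixel columns grow to the right and rows downward; lengths in m; the calibration is good to about 2 mm. A picture is of the moment at which its call begins: read the wrist's pose just before it. There is no depth.
- robot.hand_in(): hands the job in; it is judged then, once.
Trained networks look in a picture, given as the dict that the camera call returned (one of the last four; its "shot" number tells which), for a name from the list of things; names that differ only in an ending like _2 or _b are one class to them, and where a whole thing is asked for, a point or a joint stands for the part that bears it (a point fixed in the world has none). Each returns a list of dicts, best first, with "score" (0 to 1); they miss things now and then, are a little off and sometimes report something else, mostly with a low value. They report only what shows in the picture. A call takes as long as a camera call. They do not tell look-alikes from the thing itself.
- robot.search_frame(target, picture): "centre" ([x, y, z] in m, in world coordinates, good to about 4 mm: the middle of the surface that is visible of it).
- robot.trace(target, picture): "pixels" (400x640 bool, what is visible of it).
The state is a dict: "time": time; "qpos": joint angles; "qvel": joint speeds; "joint_efforts": joint torques, N m; "tool_pos": TCP position; "tool_rot": TCP orientation; "contact_force": force on the tool from outside, world axes, zero at the start; "torque": the same for the moment, N m; "opening": finger opening in m; "grip_force": force on a finger pad.
Only numpy, scipy, OpenCV 4.12 (cv2) and the standard library are available. Lean on these libraries where they do the work, as an engineer would, in place of code of your own. Each camera call takes 0.05 s, during which the arm holds its last target. There are 200 camera calls.

## Working session

There is one attempt and no reset: what is moved stays moved. The work goes in short steps, Python scripts to look and compute and a tool call to move; the robot and the scene stay as the last step left them, time stands still between calls to the robot, and variables do not carry over. Pictures are saved under pics/ and viewed, at most 14 in all, crops included, and the job is handed in when it is done.

Besides the shell and the picture viewer there is one more tool, called after "Call:" by a JSON object that holds its "fn" and its "kwargs", one argument or row to a line. apply_moves: Moves the arm, as the interface text tells. Its arguments: {"type":"object","properties":{"motion":{"type":"string"},"force":{"type":"number"}},"required":["motion"]}

```bash
mkdir -p pics; cat > h.py <<'E'
import numpy as np,cv2
from cell import robot
def save(p,n,crop=None,s=1):
    im=p["img"][:,:,::-1]
    if crop: x0,y0,x1,y1=crop; im=im[y0:y1,x0:x1]
    im=cv2.resize(im,None,fx=s,fy=s,interpolation=cv2.INTER_CUBIC); cv2.imwrite("pics/"+n,im)
def foc(p): return p["img"].shape[0]/2/np.tan(np.radians(p["fovy"])/2)
def proj(p,X):
    c=np.array(p["R"])@np.array(X)+np.array(p["t"]); f=foc(p); return c[0]/c[2]*f+p["cx"],c[1]/c[2]*f+p["cy"]
def rayz(p,u,v,z):
    R=np.array(p["R"]);t=np.array(p["t"]);f=foc(p)
    o=-R.T@t; d=R.T@np.array([(u-p["cx"])/f,(v-p["cy"])/f,1]); return o+d*(z-o[2])/d[2]
def wristcam(p,s):
    from scipy.spatial.transform import Rotation as Ro
    T=np.eye(4);T[:3,:3]=Ro.from_euler('xyz',s["tool_rot"]).as_matrix();T[:3,3]=s["tool_pos"]
    C=np.linalg.inv(T@np.array(p["hand_eye"]));p["R"]=C[:3,:3];p["t"]=C[:3,3];return p
E
python3 - <<'E'
from h import *
s=robot.observe();print(s)
for c in("top","scene"):
    p=robot.read_camera(c);save(p,c+"0.png",s=1.25)
    print(c,p["fovy"],p["cx"],p["cy"],{k:v for k,v in p.items() if k not in("img",)} if c=="top" else "")
    for n in "cell lower specimen upper ball holder prism dogbone jaw".split():
        for d in robot.search_frame(n,p)[:3]:
            print(n,round(d["score"],2),np.round(d["centre"],3),np.round(proj(p,d["centre"])))
E
```

```text
{'time': 0.0, 'qpos': array([ 1.10700715e+00,  3.42728773e-01,  1.52503911e+00, -8.43314927e-06,
        1.27537514e+00, -1.46007835e-01]), 'qvel': array([-0.00147157, -0.00088972,  0.00057838,  0.00048786, -0.00156794,
       -0.00010441]), 'joint_efforts': array([-1.49016258e-03, -4.31244743e+01, -2.44213915e+01,  7.17689632e-02,
        5.60668192e-02, -1.29907166e-04]), 'tool_pos': array([0.16384082, 0.49834721, 0.22603411]), 'tool_rot': array([-3.14005760e+00, -2.17585179e-04,  2.82381360e+00]), 'contact_force': array([0.68670966, 0.40392083, 0.43298366]), 'torque': array([-0.03805709, -0.0264143 ,  0.03762875]), 'grip_force': 0.0, 'opening': 0.09192851775512666}
top 43.94228435511522 323.2404473972055 203.925667718865 {'fovy': 43.94228435511522, 'cx': 323.2404473972055, 'cy': 203.925667718865, 'R': array([[-1.31093489e-02, -9.99914008e-01, -3.49397881e-04],
       [-9.95815752e-01,  1.30872217e-02, -9.04417630e-02],
       [ 9.04385584e-02, -8.37696714e-04, -9.95901685e-01]]), 't': array([0.00582188, 0.58384578, 1.2630357 ]), 'shot': 1}
cell 0.75 [0.444 0.16  0.038] [261. 259.]
[... 388 characters left out ...]
62] [285. 181.]
dogbone 0.78 [0.446 0.012 0.018] [319. 257.]
jaw 0.72 [ 0.465 -0.147  0.031] [380. 249.]
scene 49.005705900129826 313.6243365136391 203.42454776835538 
cell 0.8 [0.46  0.158 0.044] [365. 167.]
lower 0.78 [ 0.471 -0.328  0.029] [152. 206.]
specimen 0.63 [ 0.621 -0.265  0.042] [182. 252.]
upper 0.96 [ 0.652 -0.068  0.021] [285. 253.]
upper 0.81 [ 0.302 -0.181  0.011] [216. 154.]
upper 0.76 [ 0.313 -0.258  0.011] [184. 161.]
ball 0.61 [0.458 0.319 0.055] [430. 153.]
holder 0.61 [0.462 0.323 0.02 ] [429. 165.]
prism 0.74 [0.65  0.096 0.052] [365. 229.]
dogbone 0.66 [0.446 0.01  0.019] [302. 179.]
jaw 0.72 [ 0.472 -0.146  0.032] [236. 193.]
jaw 0.71 [0.447 0.01  0.019] [302. 180.]
```

View pics/top0.png

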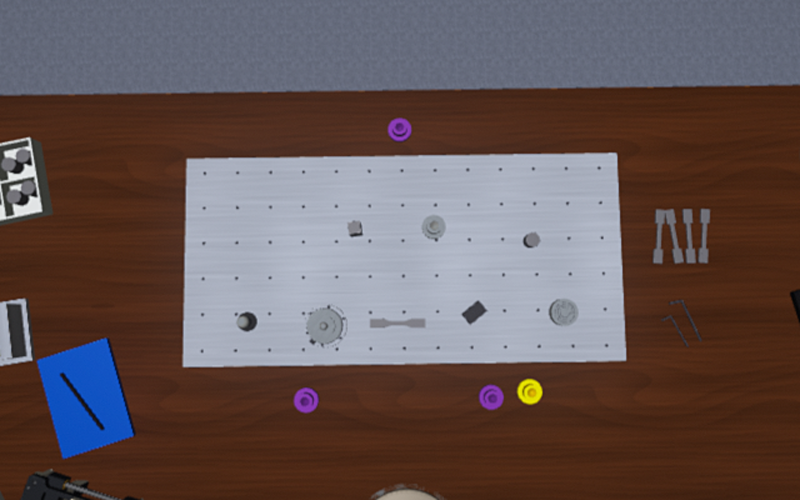

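View pics/scene0.png

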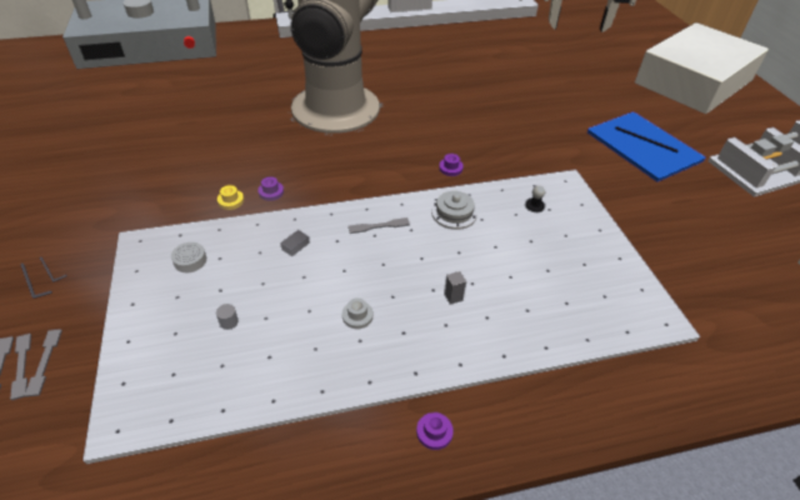

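The upper candidates in top0.png are steel at (433,227) on the breadboard, purple at (399,129), (306,400) and (491,397), and yellow at (530,391). The grey steel one fits, since the others are coloured look-alikes off the plate. I'll confirm it in a crop and fit positions from the silhouettes.

```bash
cat >> h.py <<'E'
SH=dict(cell=[(.044,0,.008),(.036,.008,.030),(.022,.03,.036),(.008,.036,.043),(.005,.043,.047)],lower=[(.028,0,.02)],specimen=[(.015,0,.03)],upper=[(.025,0,.01),(.016,.01,.028)],holder=[(.02,0,.006),(.01,.006,.026)])
A=np.linspace(0,2*np.pi,48,endpoint=False)
def render(p,n,xyz):
    m=np.zeros((1600,2560),np.uint8)
    if n=="ball":
        v=np.random.default_rng(0).normal(size=(1500,3));v/=np.linalg.norm(v,axis=1)[:,None];G=[v*.0125]
    else: G=[np.array([[r*np.cos(a),r*np.sin(a),z] for z in(z0,z1) for a in A]) for r,z0,z1 in SH[n]]
    for g in G:
        q=np.array([proj(p,x+xyz) for x in g]); q=(q+.5)*4
        cv2.fillConvexPoly(m,cv2.convexHull(q.astype(np.float32)).astype(np.int32),1)
    return m
def fit(p,n,mask,xyz):
    xyz=np.array(xyz,float); k=cv2.connectedComponentsWithStats(mask.astype(np.uint8))
    i=1+np.argmax(k[2][1:,4]); y,x=np.nonzero(k[1]==i); c=np.array([x.mean(),y.mean()])
    for _ in range(4):
        m=render(p,n,xyz); r=cv2.moments(m,True); d=c-(np.array([r["m10"],r["m01"]])/r["m00"]/4-.5)
        u=np.array(proj(p,xyz)); xyz=xyz+rayz(p,*(u+d),xyz[2])-rayz(p,*u,xyz[2])
    return xyz, len(x), r["m00"]/16
E
python3 - <<'E'
from h import *
G=dict(cell=(.452,.159),lower=(.467,-.33),specimen=(.612,-.266),upper=(.65,-.068),ball=(.455,.32),holder=(.455,.32))
for c in("top","scene"):
    p=robot.read_camera(c)
    if c=="top": P=p
    for n,g in G.items():
        z=.048 if n=="ball" else .012
        for d in robot.trace(n,p):
            X,a,b=fit(p,n,d["pixels"],[*g,z]); print(c,n,round(d["score"],2),np.round(X,4),a,round(b))
save(P,"crop_upper.png",(286,80,406,230),4)
s=robot.observe();w=robot.read_camera("wrist");print(w["hand_eye"],w["fovy"],w["cx"],w["cy"])
E
```

```text
top cell 0.7 [0.4418 0.1628 0.012 ] 859 932
top lower 0.85 [ 0.462  -0.3303  0.012 ] 405 419
top specimen 0.19 [ 0.4657 -0.1459  0.012 ] 215 126
top upper 0.87 [ 0.2932 -0.1762  0.012 ] 278 324
top upper 0.8 [0.2902 0.2015 0.012 ] 318 326
top upper 0.78 [ 0.6448 -0.0639  0.012 ] 307 298
top upper 0.72 [ 0.301 -0.255  0.012] 337 327
top upper 0.5 [0.8543 0.0042 0.012 ] 289 297
top ball 0.58 [0.4521 0.3261 0.048 ] 80 83
top holder 0.54 [0.4514 0.3189 0.012 ] 127 201
scene cell 0.71 [0.4431 0.1607 0.012 ] 908 935
scene lower 0.75 [ 0.4616 -0.3319  0.012 ] 546 569
scene specimen 0.79 [ 0.6119 -0.2689  0.012 ] 292 309
scene upper 0.79 [0.3013 0.1978 0.012 ] 238 277
scene upper 0.71 [8.633e-01 5.000e-04 1.200e-02] 673 724
scene upper 0.7 [ 0.3042 -0.1783  0.012 ] 304 318
scene upper 0.65 [ 0.6447 -0.0659  0.012 ] 488 494
scene upper 0.51 [ 0.3135 -0.2573  0.012 ] 296 334
scene ball 0.67 [0.4516 0.3256 0.048 ] 79 92
scene holder 0.69 [0.4551 0.3229 0.012 ] 189 205
scene holder 0.41 [0.448  0.0122 0.012 ] 287 220
[[-7.50035197e-04 -9.56744843e-01 -2.90927383e-01  7.97400775e-02]
 [ 9.99998991e-01 -1.06848292e-03  9.35735505e-04 -3.51236899e-05]
 [-1.20611106e-03 -2.90926388e-01  9.56744680e-01 -1.57979467e-01]
 [ 0.00000000e+00  0.00000000e+00  0.00000000e+00  1.00000000e+00]] 61.22432770920121 319.6095269948092 193.66953630540672
```

View pics/crop_upper.png

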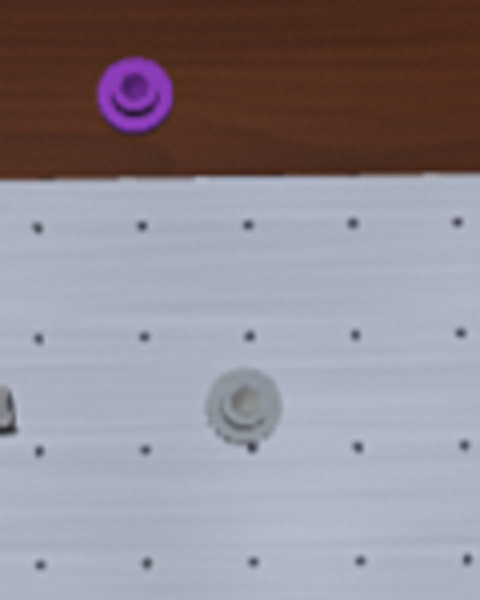

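The crop shows the grey steel upper platen at (243,405), which is full-picture (347,181) and about (0.645,-0.065) in the world. The purple one at (135,95) is off the plate. Next I'll look at the cell from near.

Call:
{"fn": "apply_moves", "kwargs": {
  "motion": "100 0 0 0 0 0 -0.159;100 0 0 0 0 0 -0.159;100 -2.8 -3.36 0.5 0 0 0;100 -2.8 -3.36 0.5 0 0 0;100 -2.8 -3.36 0.5 0 0 0;100 -2.8 -3.36 0.5 0 0 0;100 -2.8 -3.36 0.5 0 0 0;100 -2.8 -3.36 0.5 0 0 0;100 -2.8 -3.36 0.5 0 0 0;100 -2.8 -3.36 0.5 0 0 0;100 -2.8 -3.36 0.5 0 0 0;100 -2.8 -3.36 0.5 0 0 0;100 0 0 0 0 0 0;100 0 0 0 0 0 0;100 0 0 0 0 0 0",
  "force": 30
}}

```text
time: 3.62
tool_pos: [0.4435, 0.1636, 0.1769]
tool_rot: [3.141, 0.0, -3.14]
contact_force: [0.1, -0.1, 0.3]
opening: 0.0913
grip_force: 0.0
```

```bash
cat > look.py <<'E'
import sys
from h import *
def look(names,png=None):
    s=robot.observe();w=wristcam(robot.read_camera("wrist"),s)
    print("tcp",np.round(s["tool_pos"],4),np.round(s["tool_rot"],4),"t",round(s["time"],2),"F",np.round(s["contact_force"],1),"op",round(s["opening"],4))
    for n,g,z in names:
        for d in robot.trace(n,w)[:2]:
            X,a,b=fit(w,n,d["pixels"],[*g,z]); print(n,round(d["score"],2),np.round(X,4),a,round(b))
    if png: save(w,png)
    return w,s
E
python3 - <<'E'
from look import *
look([("cell",(.4425,.162),.012),("ball",(.452,.326),.048)],"w1.png")
E
```

```text
tcp [0.4435 0.1636 0.1769] [ 3.1413e+00  1.0000e-04 -3.1401e+00] t 3.62 F [ 0.1 -0.1  0.3] op 0.0913
cell 0.65 [0.4404 0.1633 0.012 ] 6436 6552
cell 0.26 [0.6329 0.0989 0.012 ] 505 4989
ball 0.87 [0.4516 0.3267 0.048 ] 664 719
```

View pics/w1.png

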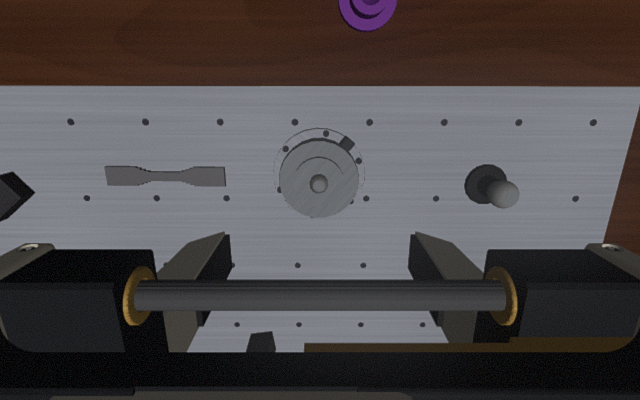

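The wrist view shows the cell with its stud top at about (319,183), the ball at (503,194) and the holder foot at (487,183). I'll get the stud position from pixels and check it in an enlarged crop.

```bash
python3 - <<'E'
from look import *
w,s=look([])
print(rayz(w,319,183,.059))
im=w["img"].copy()
for z,r in((.059,.005),(.048,.022),(.042,.036),(.020,.044)):
    q=np.array([proj(w,[.441+r*np.cos(a),.1635+r*np.sin(a),z]) for a in A])
    for u in q: 
        im[int(round(u[1])),int(round(u[0]))]=[255,0,0]
save(dict(img=im),"w1c.png",(260,120,380,230),5)
E
```

```text
tcp [0.4437 0.1635 0.1769] [ 3.1414e+00  3.0000e-04 -3.1400e+00] t 3.77 F [-0.7 -0.5 -0.3] op 0.092
[0.43862533 0.16351749 0.059     ]
```

View pics/w1c.png

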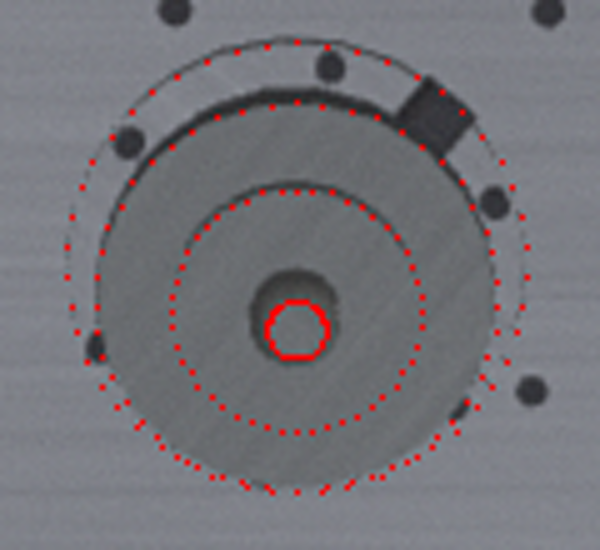

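The model overlay matches the cell at (0.4405,0.1635). On to the lower platen.

Call:
{"fn": "apply_moves", "kwargs": {
  "motion": "100 -0.15 -4.12 0 0 0 0;100 -0.15 -4.12 0 0 0 0;100 -0.15 -4.12 0 0 0 0;100 -0.15 -4.12 0 0 0 0;100 -0.15 -4.12 0 0 0 0;100 -0.15 -4.12 0 0 0 0;100 -0.15 -4.12 0 0 0 0;100 -0.15 -4.12 0 0 0 0;100 -0.15 -4.12 0 0 0 0;100 -0.15 -4.12 0 0 0 0;100 -0.15 -4.12 0 0 0 0;100 -0.15 -4.12 0 0 0 0;100 0 0 0 0 0 0;100 0 0 0 0 0 0;100 0 0 0 0 0 0"
}}

```text
time: 5.7
tool_pos: [0.4624, -0.3303, 0.1768]
tool_rot: [3.141, -0.0, -3.14]
contact_force: [-0.1, -0.1, -0.3]
opening: 0.092
grip_force: 0.0
```

```bash
python3 - <<'E'
from look import *
w,s=look([("lower",(.462,-.331),.012),("specimen",(.612,-.268),.012)])
E
```

```text
tcp [ 0.4624 -0.3303  0.1768] [ 3.1412 -0.     -3.14  ] t 5.7 F [-0.1 -0.1 -0.3] op 0.092
lower 0.66 [ 0.4613 -0.3298  0.012 ] 2910 2975
specimen 0.63 [ 0.6201 -0.2658  0.012 ] 689 1060
```

Call:
{"fn": "apply_moves", "kwargs": {
  "motion": "100 0.1 0.05 3.5 0 0 0;100 0 0 3.5 0 0 0;100 0 0 3.5 0 0 0;100 0 0 3 0 0 0;100 0 0 1.5 0 0 0;100 0 0 1 0 0 0;100 0 0 0 0 0 0;70 0 0 0 0 0 0;0 0 0 0 0 0 0;0 0 0 0 0 0 0;0 0 0 0 0 0 0;0 0 0 0 0 0 0;0 0 0 0 0 0 0;0 0 0 0 0 0 0",
  "force": 30
}}

```text
time: 7.6
tool_pos: [0.4613, -0.331, 0.0169]
tool_rot: [3.141, 0.0, -3.141]
contact_force: [-0.1, 1.3, 3.5]
opening: 0.0548
grip_force: 30.0
```

Call:
{"fn": "apply_moves", "kwargs": {
  "motion": "0 0 0 0.0 0 0 0;0 0 0 -1 0 0 0;0 0 0 -3 0 0 0;0 0 0 -3 0 0 0;0 0 0 -3 0 0 0;0 0.17 4.12 0 0 0 0;0 0.17 4.12 0 0 0 0;0 0.17 4.12 0 0 0 0;0 0.17 4.12 0 0 0 0;0 0.17 4.12 0 0 0 0;0 0.17 4.12 0 0 0 0;0 0.17 4.12 0 0 0 0;0 0.17 4.12 0 0 0 0;0 0.17 4.12 0 0 0 0;0 0.17 4.12 0 0 0 0;0 0.19 4.12 0 0 0 0;0 0.19 4.12 0 0 0 0;0 0 0 0 0 0 0;0 0 0 0 0 0 0"
}}

```text
time: 9.98
tool_pos: [0.4401, 0.1629, 0.1167]
tool_rot: [-3.141, -0.0, -3.141]
contact_force: [0.8, -0.5, -3.3]
opening: 0.0548
grip_force: 30.0
```

```bash
python3 - <<'E'
from look import *
s=robot.observe();w,s=look([("lower",(.4405,.1635),s["tool_pos"][2]-.0049)],"w2.png")
print(s["grip_force"])
E
```

```text
tcp [0.4401 0.1629 0.1167] [-3.1411e+00 -4.0000e-04 -3.1407e+00] t 9.97 F [ 0.8 -0.5 -3.3] op 0.0548
lower 0.66 [0.4323 0.1631 0.1118] 7804 11373
29.99941890521768
```

View pics/w2.png

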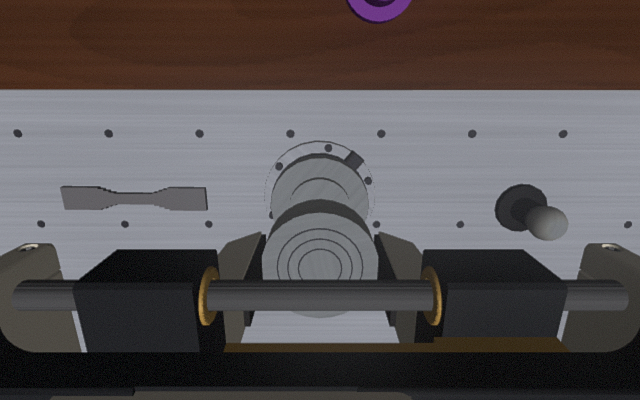

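The lower platen is held level, rings centred at about (320,267), far edge of its top at (320,200), and the cell is behind it at (320,195). I'll check the offset in the hand.

```bash
python3 - <<'E'
from look import *
w,s=look([])
z=s["tool_pos"][2]-.0049+.02
print(rayz(w,320,267,z),rayz(w,320,200,z)+[.028,0,0])
im=w["img"].copy()
for r in(.028,):
    for a in A:
        u=proj(w,[.4401+r*np.cos(a),.1631+r*np.sin(a),z]);im[int(round(u[1])),int(round(u[0]))]=[255,0,0]
save(dict(img=im),"w2c.png",(240,180,400,330),4)
E
```

```text
tcp [0.4404 0.1624 0.1167] [-3.1414e+00 -2.0000e-04  3.1407e+00] t 10.07 F [ 0.2 -0.7 -3.5] op 0.0551
[0.44041341 0.16285698 0.13180293] [0.43508784 0.1628998  0.13180293]
```

View pics/w2c.png

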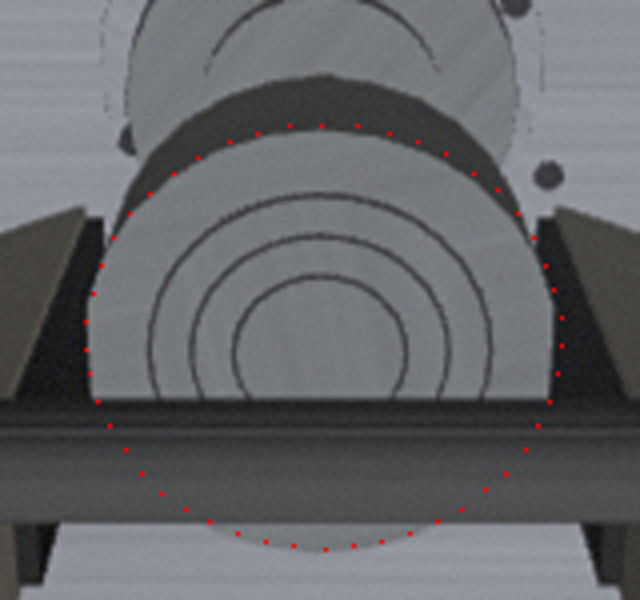

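Call:
{"fn": "apply_moves", "kwargs": {
  "motion": "0 -0.04 0.08 0 0 0 0;0 0 0 2 0 0 0;0 0 0 2 0 0 0;0 0 0 1 0 0 0;0 0 0 0 0 0 0;0 0 0 0.25 0 0 0;0 0 0 0.25 0 0 0;0 0 0 0.25 0 0 0;0 0 0 0.25 0 0 0;0 0 0 0 0 0 0"
}}

```text
time: 11.38
tool_pos: [0.4406, 0.1641, 0.0566]
tool_rot: [-3.142, -0.0, -3.141]
contact_force: [-0.2, 0.1, -3.1]
opening: 0.0548
grip_force: 30.0
```

Call:
{"fn": "apply_moves", "kwargs": {
  "motion": "0 0 0 0.1 0 0 0;0 0 0 0.1 0 0 0;0 0 0 0.1 0 0 0;0 0 0 0.05 0 0 0;0 0 0 0 0 0 0"
}}

```text
time: 12.0
tool_pos: [0.4407, 0.1641, 0.0532]
tool_rot: [3.142, -0.0, -3.141]
contact_force: [0.2, -0.4, -2.4]
opening: 0.0547
grip_force: 30.0
```

Call:
{"fn": "apply_moves", "kwargs": {
  "motion": "0 0 0 0.05 0 0 0;0 0 0 0 0 0 0"
}}

```text
time: 12.25
tool_pos: [0.4408, 0.1641, 0.0529]
tool_rot: [3.141, 0.0, -3.141]
contact_force: [-1.3, -0.2, -1.0]
opening: 0.0547
grip_force: 30.0
```

Call:
{"fn": "apply_moves", "kwargs": {
  "motion": "0 0 0 0.05 0 0 0;0 0 0 0 0 0 0",
  "force": 10
}}

```text
time: 12.5
tool_pos: [0.4408, 0.1641, 0.0528]
tool_rot: [3.141, 0.001, -3.141]
contact_force: [-1.5, -0.5, 6.2]
opening: 0.0556
grip_force: 10.0
```

Call:
{"fn": "apply_moves", "kwargs": {
  "motion": "62 0 0 0 0 0 0;65 0 0 0 0 0 0;75 0 0 0 0 0 0;85 0 0 0 0 0 0;85 0 0 -2 0 0 0;85 0 0 -3 0 0 0;85 0 0 -4 0 0 0;85 0 0 -3.5 0 0 0;85 0 0 0 0 0 0;85 0 0 0 0 0 0"
}}

```text
time: 13.75
tool_pos: [0.4402, 0.164, 0.1765]
tool_rot: [-3.141, -0.001, -3.141]
contact_force: [-0.7, 0.1, 0.4]
opening: 0.0777
grip_force: 0.0
```

```bash
python3 - <<'E'
from look import *
w,s=look([("lower",(.4405,.1635),.048)])
im=w["img"].copy()
for r,z in((.028,.068),(.036,.042)):
    for a in A:
        u=proj(w,[.4405+r*np.cos(a),.1635+r*np.sin(a),z]);im[int(round(u[1])),int(round(u[0]))]=[255,0,0]
save(dict(img=im),"w3c.png",(250,120,390,245),4)
E
```

```text
tcp [0.4402 0.164  0.1765] [-3.1415e+00 -1.0000e-03 -3.1414e+00] t 13.75 F [-0.7  0.1  0.4] op 0.0777
lower 0.6 [0.4407 0.1647 0.048 ] 3640 3735
lower 0.23 [0.5986 0.107  0.048 ] 422 2963
```

View pics/w3c.png

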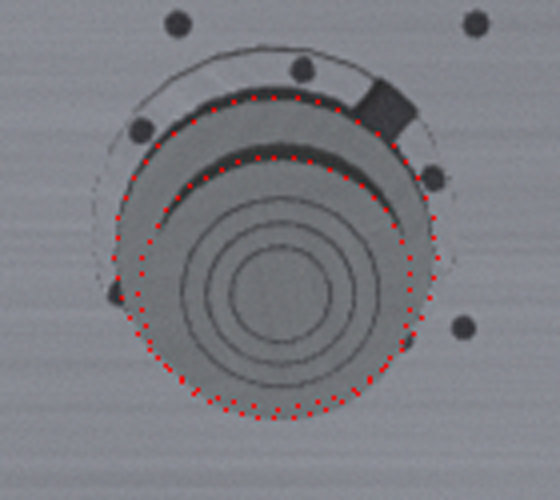

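The lower platen is seated: rings centred at crop (280,294), about (0.441,0.1644), level over the hub. Next is the specimen.

Call:
{"fn": "apply_moves", "kwargs": {
  "motion": "85 -1.56 -3.93 0 0 0 0;85 -1.56 -3.93 0 0 0 0;85 -1.56 -3.93 0 0 0 0;85 -1.56 -3.93 0 0 0 0;85 -1.56 -3.93 0 0 0 0;85 -1.56 -3.93 0 0 0 0;85 -1.56 -3.93 0 0 0 0;85 -1.56 -3.93 0 0 0 0;85 -1.56 -3.93 0 0 0 0;85 -1.56 -3.93 0 0 0 0;85 -1.56 -3.93 0 0 0 0;85 0 0 0 0 0 0;85 0 0 0 0 0 0;85 0 0 0 0 0 0"
}}

```text
time: 15.6
tool_pos: [0.6121, -0.2669, 0.1769]
tool_rot: [3.141, -0.001, -3.14]
contact_force: [-0.2, 0.1, -0.6]
opening: 0.078
grip_force: 0.0
```

```bash
python3 - <<'E'
from look import *
w,s=look([("specimen",(.612,-.268),.012)],"w4.png")
E
```

```text
tcp [ 0.6121 -0.2669  0.1769] [ 3.1408e+00 -8.0000e-04 -3.1403e+00] t 15.6 F [-0.2  0.1 -0.6] op 0.078
specimen 0.88 [ 0.6118 -0.2671  0.012 ] 989 1050
```

View pics/w4.png

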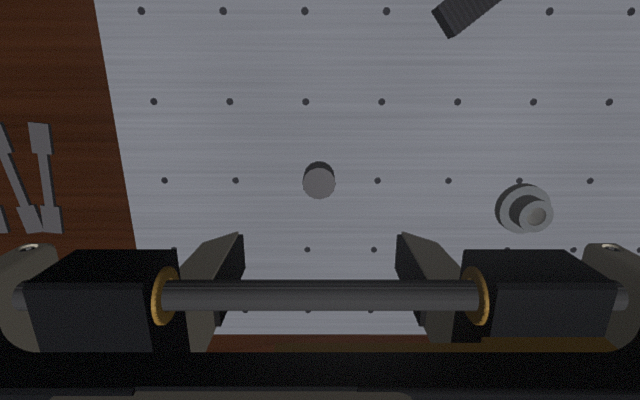

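The specimen is at (319,180), between the fingers, and the steel upper is at (524,210). I'll grasp the specimen.

Call:
{"fn": "apply_moves", "kwargs": {
  "motion": "85 0 0 3.5 0 0 0;85 0 0 3.5 0 0 0;85 0 0 3.5 0 0 0;85 0 0 3 0 0 0;85 0 0 1.5 0 0 0;85 0 0 0.5 0 0 0;60 0 0 0 0 0 0;0 0 0 0 0 0 0;0 0 0 0 0 0 0;0 0 0 0 0 0 0;0 0 0 0 0 0 0;0 0 0 0 0 0 0;0 0 0 0 0 0 0",
  "force": 12
}}

```text
time: 17.32
tool_pos: [0.6124, -0.2682, 0.0223]
tool_rot: [3.142, 0.0, -3.141]
contact_force: [-0.2, -0.8, 0.5]
opening: 0.0296
grip_force: 12.0
```

Call:
{"fn": "apply_moves", "kwargs": {
  "motion": "0 0 0 -1 0 0 0;0 0 0 -3 0 0 0;0 0 0 -4 0 0 0;0 0 0 -3 0 0 0;0 1.56 3.93 0 0 0 0;0 1.56 3.93 0 0 0 0;0 1.56 3.93 0 0 0 0;0 1.56 3.93 0 0 0 0;0 1.56 3.93 0 0 0 0;0 1.56 3.93 0 0 0 0;0 1.56 3.93 0 0 0 0;0 1.56 3.93 0 0 0 0;0 1.56 3.93 0 0 0 0;0 1.56 3.93 0 0 0 0;0 1.51 3.93 0 0 0 0;0 0 0 0 0 0 0;0 0 0 2 0 0 0;0 0 0 0 0 0 0;0 0 0 0 0 0 0"
}}

```text
time: 19.7
tool_pos: [0.4418, 0.1636, 0.1128]
tool_rot: [3.141, 0.001, 3.141]
contact_force: [0.2, -0.1, 0.2]
opening: 0.0298
grip_force: 12.0
```

```bash
python3 - <<'E'
from look import *
s=robot.observe();z=s["tool_pos"][2]+.0197;t=s["tool_pos"]
w,s=look([])
im=w["img"].copy()
for a in A:
    for X in([t[0]+.015*np.cos(a),t[1]+.015*np.sin(a),z],[.441+.028*np.cos(a),.1644+.028*np.sin(a),.068]):
        u=proj(w,X);im[int(round(u[1])),int(round(u[0]))]=[255,0,0]
save(dict(img=im),"w5c.png",(240,170,400,330),4)
E
```

```text
tcp [0.4418 0.1636 0.1128] [3.1415e+00 8.0000e-04 3.1410e+00] t 19.7 F [ 0.2 -0.1  0.2] op 0.0298
```

View pics/w5c.png

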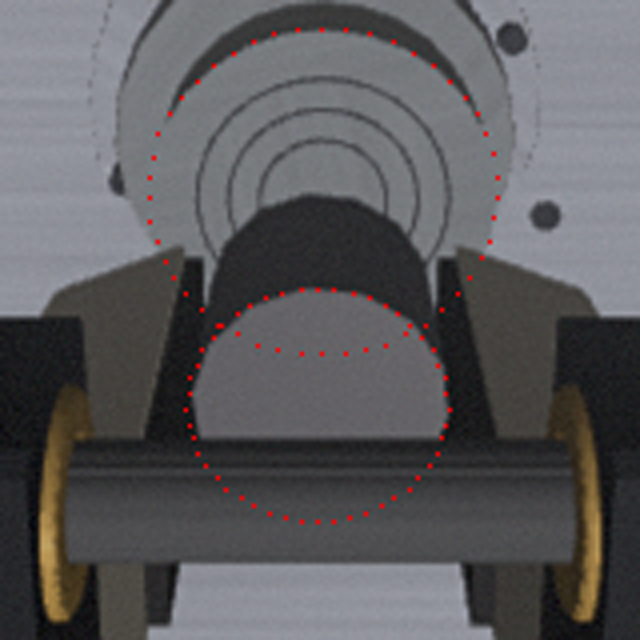

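Both overlays fit: the specimen is centred in the fingers and the platen is at (0.441,0.1644). I'll correct by 0.8 mm and lower.

Call:
{"fn": "apply_moves", "kwargs": {
  "motion": "0 0.08 0.07 1 0 0 0;0 0 0 1 0 0 0;0 0 0 0.7 0 0 0;0 0 0 0.3 0 0 0;0 0 0 0.15 0 0 0;0 0 0 0.1 0 0 0;0 0 0 0.08 0 0 0;0 0 0 0 0 0 0"
}}

```text
time: 20.75
tool_pos: [0.4405, 0.1648, 0.079]
tool_rot: [3.141, 0.0, -3.141]
contact_force: [-0.4, -0.1, -1.3]
opening: 0.0299
grip_force: 12.0
```

Call:
{"fn": "apply_moves", "kwargs": {
  "motion": "0 0 0 0.05 0 0 0;0 0 0 0 0 0 0"
}}

```text
time: 21.0
tool_pos: [0.4404, 0.1648, 0.0784]
tool_rot: [3.142, 0.0, -3.141]
contact_force: [-0.1, 0.1, -0.4]
opening: 0.0294
grip_force: 12.0
```

Call:
{"fn": "apply_moves", "kwargs": {
  "motion": "0 0 0 0.05 0 0 0;0 0 0 0 0 0 0"
}}

```text
time: 21.25
tool_pos: [0.4405, 0.1648, 0.0782]
tool_rot: [3.141, 0.0, -3.141]
contact_force: [-1.1, -0.8, 3.1]
opening: 0.0296
grip_force: 12.0
```

Call:
{"fn": "apply_moves", "kwargs": {
  "motion": "34 0 0 0 0 0 0;38 0 0 0 0 0 0;50 0 0 0 0 0 0;60 0 0 -1 0 0 0;70 0 0 -3 0 0 0;80 0 0 -4 0 0 0;80 0 0 -3.8 0 0 0;80 0 0 0 0 0 0;80 0 0 0 0 0 0"
}}

```text
time: 22.38
tool_pos: [0.44, 0.1647, 0.1958]
tool_rot: [3.142, -0.0, -3.141]
contact_force: [0.0, -0.2, -0.9]
opening: 0.0734
grip_force: 0.0
```

```bash
python3 - <<'E'
from look import *
w,s=look([("specimen",(.441,.1644),.068)])
im=w["img"].copy()
for a in A:
    for X in([.441+.015*np.cos(a),.1644+.015*np.sin(a),.098],[.441+.028*np.cos(a),.1644+.028*np.sin(a),.068]):
        u=proj(w,X);im[int(round(u[1])),int(round(u[0]))]=[255,0,0]
save(dict(img=im),"w6c.png",(250,120,390,245),4)
E
```

```text
tcp [0.44   0.1647 0.1958] [ 3.1416e+00 -3.0000e-04 -3.1414e+00] t 22.38 F [ 0.  -0.2 -0.9] op 0.0734
specimen 0.97 [0.4399 0.1653 0.068 ] 1316 1361
```

View pics/w6c.png

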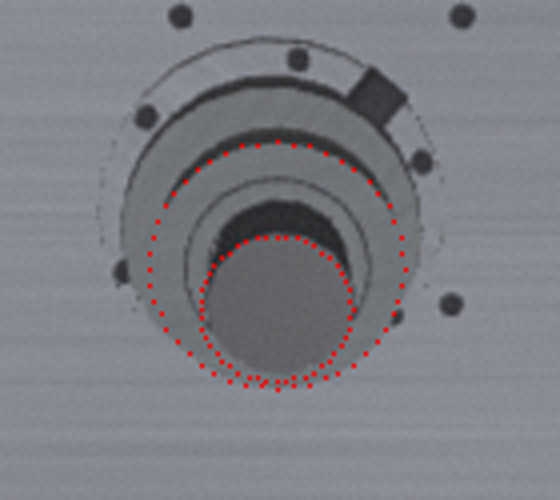

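The specimen stands on the platen, centred at crop (278,305), about (0.4402,0.1647). Next is the steel upper.

Call:
{"fn": "apply_moves", "kwargs": {
  "motion": "80 -2.56 -2.87 0.24 0 0 0;80 -2.56 -2.87 0.24 0 0 0;80 -2.56 -2.87 0.24 0 0 0;80 -2.56 -2.87 0.24 0 0 0;80 -2.56 -2.87 0.24 0 0 0;80 -2.56 -2.87 0.24 0 0 0;80 -2.56 -2.87 0.24 0 0 0;80 -2.56 -2.87 0.24 0 0 0;80 0 0 0 0 0 0;80 0 0 0 0 0 0;80 0 0 0 0 0 0"
}}

```text
time: 23.85
tool_pos: [0.6446, -0.0637, 0.1766]
tool_rot: [3.141, -0.001, -3.14]
contact_force: [0.8, 0.9, 0.6]
opening: 0.0737
grip_force: 0.0
```

```bash
python3 - <<'E'
from look import *
w,s=look([("upper",(.645,-.065),.012)])
im=w["img"].copy()
for a in A:
    for r,z in((.025,.022),(.016,.040),(.008,.040)):
        u=proj(w,[.645+r*np.cos(a),-.065+r*np.sin(a),z]);im[int(round(u[1])),int(round(u[0]))]=[255,0,0]
save(dict(img=im),"w7c.png",(250,120,390,245),4)
E
```

```text
tcp [ 0.6446 -0.0637  0.1766] [ 3.1412e+00 -7.0000e-04 -3.1404e+00] t 23.85 F [0.8 0.9 0.6] op 0.0737
upper 0.96 [ 0.644  -0.0645  0.012 ] 2161 2187
upper 0.61 [8.274e-01 6.000e-04 1.200e-02] 453 1742
```

View pics/w7c.png

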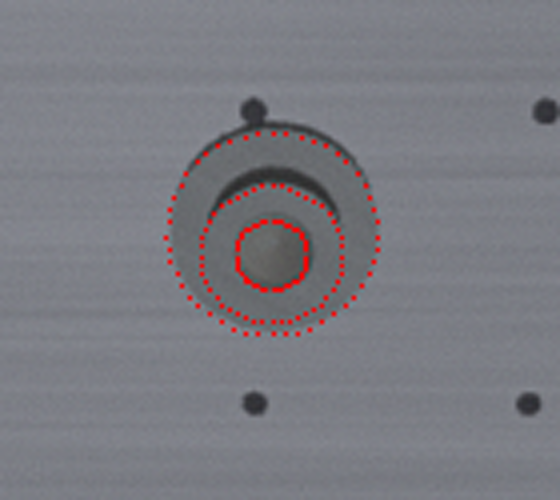

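Crop: grey steel, seat up, the seat centred at (274,254), matching (0.6443,-0.0648). I'll grasp it by the boss.

Call:
{"fn": "apply_moves", "kwargs": {
  "motion": "80 0.03 -0.1 3.5 0 0 0;80 0 0 3.5 0 0 0;80 0 0 3.5 0 0 0;80 0 0 2.5 0 0 0;80 0 0 1.4 0 0 0;80 0 0 0.8 0 0 0;60 0 0 0 0 0 0;0 0 0 0 0 0 0;0 0 0 0 0 0 0;0 0 0 0 0 0 0;0 0 0 0 0 0 0;0 0 0 0 0 0 0;0 0 0 0 0 0 0",
  "force": 30
}}

```text
time: 25.58
tool_pos: [0.6451, -0.0657, 0.025]
tool_rot: [3.141, 0.0, -3.141]
contact_force: [-0.5, 0.9, 3.1]
opening: 0.0308
grip_force: 30.0
```

Call:
{"fn": "apply_moves", "kwargs": {
  "motion": "0 0 0 -1 0 0 0;0 0 0 -3 0 0 0;0 0 0 -4 0 0 0;0 0 0 -4 0 0 0;0 0 0 -1.2 0 0 0;0 2.55 2.88 0 0 0 0;0 2.55 2.88 0 0 0 0;0 2.55 2.88 0 0 0 0;0 2.55 2.88 0 0 0 0;0 2.55 2.88 0 0 0 0;0 2.55 2.88 0 0 0 0;0 2.55 2.88 0 0 0 0;0 2.55 2.88 0 0 0 0;0 0 0 0 0 0 0;0 0 0 0 0 0 0;0 0 0 0 0 0 0"
}}

```text
time: 27.58
tool_pos: [0.4414, 0.1639, 0.1564]
tool_rot: [-3.141, -0.0, 3.141]
contact_force: [0.7, -0.9, -2.4]
opening: 0.031
grip_force: 30.0
```

```bash
python3 - <<'E'
from look import *
s=robot.observe();t=s["tool_pos"];b=t[2]-.013
w,s=look([])
im=w["img"].copy()
for a in A:
    for r,c in((.016,(t[0],t[1],b+.028)),(.025,(t[0],t[1],b+.010)),(.015,(.4402,.1647,.098)),(.008,(t[0],t[1],b+.028))):
        u=proj(w,[c[0]+r*np.cos(a),c[1]+r*np.sin(a),c[2]]);im[int(round(u[1])),int(round(u[0]))]=[255,0,0]
save(dict(img=im),"w8c.png",(230,170,410,350),4)
E
```

```text
tcp [0.4414 0.1639 0.1564] [-3.1414e+00 -2.0000e-04  3.1407e+00] t 27.57 F [ 0.7 -0.9 -2.4] op 0.031
```

View pics/w8c.png

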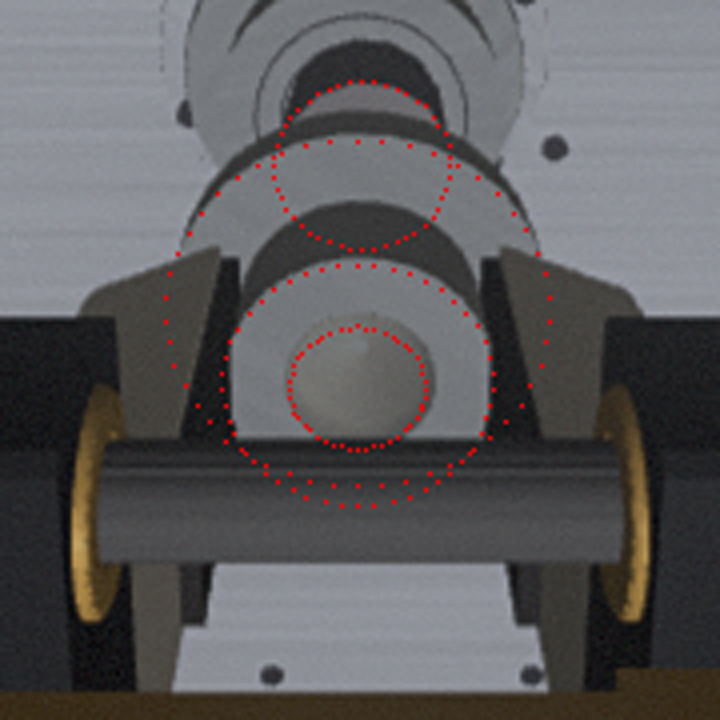

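The held upper fits about 1 mm toward the base from the tool axis, so it's at (0.4404,0.1642), and the specimen is at (0.4402,0.1647). I'll shift a little in y and lower.

Call:
{"fn": "apply_moves", "kwargs": {
  "motion": "0 0 0.04 1.5 0 0 0;0 0 0 1.5 0 0 0;0 0 0 0.8 0 0 0;0 0 0 0.3 0 0 0;0 0 0 0.15 0 0 0;0 0 0 0.1 0 0 0;0 0 0 0 0 0 0"
}}

```text
time: 28.5
tool_pos: [0.4411, 0.165, 0.1135]
tool_rot: [3.141, 0.001, -3.141]
contact_force: [0.6, 0.5, -2.1]
opening: 0.0306
grip_force: 30.0
```

Call:
{"fn": "apply_moves", "kwargs": {
  "motion": "0 0 0 0.1 0 0 0;0 0 0 0.05 0 0 0;0 0 0 0 0 0 0"
}}

```text
time: 28.88
tool_pos: [0.4409, 0.165, 0.1117]
tool_rot: [3.142, -0.0, -3.141]
contact_force: [0.4, -0.1, -2.2]
opening: 0.0308
grip_force: 30.0
```

Call:
{"fn": "apply_moves", "kwargs": {
  "motion": "0 0 0 0.05 0 0 0;0 0 0 0 0 0 0"
}}

```text
time: 29.12
tool_pos: [0.4409, 0.165, 0.1112]
tool_rot: [3.142, -0.0, -3.141]
contact_force: [-0.0, 0.2, -2.1]
opening: 0.0305
grip_force: 30.0
```

Call:
{"fn": "apply_moves", "kwargs": {
  "motion": "0 0 0 0.05 0 0 0;0 0 0 0 0 0 0"
}}

```text
time: 29.38
tool_pos: [0.441, 0.165, 0.111]
tool_rot: [3.141, 0.0, -3.141]
contact_force: [-0.6, -0.6, 0.4]
opening: 0.0309
grip_force: 30.0
```

Call:
{"fn": "apply_moves", "kwargs": {
  "motion": "0 0 0 0.02 0 0 0;0 0 0 0 0 0 0",
  "force": 10
}}

```text
time: 29.62
tool_pos: [0.4411, 0.165, 0.1109]
tool_rot: [3.141, 0.001, -3.141]
contact_force: [-1.5, -0.4, 4.5]
opening: 0.0316
grip_force: 10.0
```

Call:
{"fn": "apply_moves", "kwargs": {
  "motion": "36 0 0 0 0 0 0;40 0 0 0 0 0 0;50 0 0 0 0 0 0;60 0 0 -1 0 0 0;60 0 0 -3 0 0 0;60 0 0 -4 0 0 0;60 0 0 -3 0 0 0;60 0 0 0 0 0 0;60 0 0 0 0 0 0"
}}

```text
time: 30.75
tool_pos: [0.4405, 0.1649, 0.2201]
tool_rot: [-3.142, -0.001, -3.141]
contact_force: [-0.4, -0.5, -0.5]
opening: 0.0553
grip_force: 0.0
```

```bash
python3 - <<'E'
from look import *
w,s=look([("upper",(.4405,.1647),.098)])
im=w["img"].copy()
for a in A:
    for r,z in((.016,.126),(.008,.126),(.025,.108)):
        u=proj(w,[.4404+r*np.cos(a),.1647+r*np.sin(a),z]);im[int(round(u[1])),int(round(u[0]))]=[255,0,0]
save(dict(img=im),"w9c.png",(250,120,390,245),4)
E
```

```text
tcp [0.4405 0.1649 0.2201] [-3.1416e+00 -7.0000e-04 -3.1414e+00] t 30.75 F [-0.4 -0.5 -0.5] op 0.0553
upper 0.8 [0.3025 0.1946 0.098 ] 1847 2701
upper 0.76 [0.4396 0.1657 0.098 ] 2773 2851
```

View pics/w9c.png

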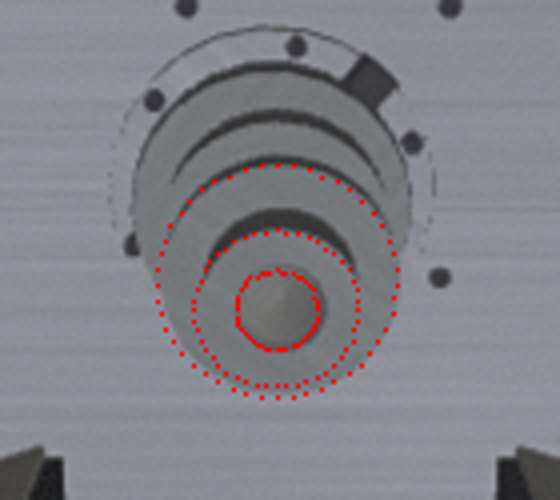

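The upper platen sits squared on the stack, its seat centred at crop (280,308), about (0.4400,0.1652). My picture budget is used up, so I'll use numeric fits from here. Now the ball.

Call:
{"fn": "apply_moves", "kwargs": {
  "motion": "60 -0.29 4.03 0 0 0 0;60 -0.29 4.03 0 0 0 0;60 -0.29 4.03 0 0 0 0;60 -0.29 4.03 0 0 0 0;60 0 0 2.3 0 0 0;60 0 0 2 0 0 0;60 0 0 0 0 0 0;60 0 0 0 0 0 0;60 0 0 0 0 0 0"
}}

```text
time: 31.98
tool_pos: [0.4529, 0.3263, 0.1784]
tool_rot: [3.141, 0.001, 3.142]
contact_force: [0.1, -0.1, -0.7]
opening: 0.0553
grip_force: 0.0
```

```bash
python3 - <<'E'
from look import *
w,s=look([("ball",(.452,.3263),.048),("holder",(.452,.3263),.012)])
for d in robot.trace("ball",w)[:1]:
    y,x=np.nonzero(d["pixels"]);print(x.min(),x.max(),y.min(),y.max(),x.mean(),y.mean())
    X=fit(w,"ball",d["pixels"],[.452,.3263,.048])[0];m=render(w,"ball",X);yy,xx=np.nonzero(m);print(xx.min()/4,xx.max()/4,yy.min()/4,yy.max()/4)
print([np.round(d["centre"],4) for d in robot.search_frame("ball",w)])
E
```

```text
tcp [0.4529 0.3263 0.1784] [3.1408e+00 1.3000e-03 3.1416e+00] t 31.98 F [ 0.1 -0.1 -0.7] op 0.0553
ball 0.65 [0.4511 0.3266 0.048 ] 592 638
holder 0.82 [0.4443 0.3266 0.012 ] 694 1378
306 332 169 196 319.06756756756755 182.55067567567568
305.5 333.75 169.0 197.25
[array([0.4473, 0.3271, 0.0572])]
```

Call:
{"fn": "apply_moves", "kwargs": {
  "motion": "60 0.14 0.02 3.5 0 0 0;60 0 0 3.5 0 0 0;60 0 0 3.5 0 0 0;60 0 0 2 0 0 0;60 0 0 0.9 0 0 0;60 0 0 0.34 0 0 0;60 0 0 0 0 0 0;0 0 0 0 0 0 0;0 0 0 0 0 0 0;0 0 0 0 0 0 0;0 0 0 0 0 0 0;0 0 0 0 0 0 0;0 0 0 0 0 0 0",
  "force": 12
}}

```text
time: 33.85
tool_pos: [0.4511, 0.3264, 0.0402]
tool_rot: [3.142, 0.0, -3.141]
contact_force: [0.4, -1.0, 2.1]
opening: 0.0237
grip_force: 12.0
```

Call:
{"fn": "apply_moves", "kwargs": {
  "motion": "0 0 0 -1 0 0 0;0 0 0 -3 0 0 0;0 0 0 -4 0 0 0;0 0 0 -4 0 0 0;0 0 0 -1 0 0 0;0 0.22 -3.22 0 0 0 0;0 0.22 -3.22 0 0 0 0;0 0.22 -3.22 0 0 0 0;0 0.22 -3.22 0 0 0 0;0 0.22 -3.22 0 0 0 0;0 0 0 0 0 0 0;0 0 0 0 0 0 0;0 0 0 0 0 0 0"
}}

```text
time: 35.48
tool_pos: [0.44, 0.1662, 0.1699]
tool_rot: [3.141, -0.0, -3.14]
contact_force: [-0.2, -0.2, 0.5]
opening: 0.0241
grip_force: 12.0
```

```bash
python3 - <<'E'
from look import *
s=robot.observe();t=s["tool_pos"]
w,s=look([("ball",t[:2],t[2]+.0078),("upper",(.4402,.165),.098)])
for d in robot.trace("ball",w)[:1]:
    y,x=np.nonzero(d["pixels"]);print(x.min(),x.max(),y.min(),y.max())
    m=render(w,"ball",[t[0],t[1],t[2]+.0078]);yy,xx=np.nonzero(m);print(xx.min()/4,xx.max()/4,yy.min()/4,yy.max()/4)
E
```

```text
tcp [0.44   0.1662 0.1699] [ 3.1414e+00 -4.0000e-04 -3.1404e+00] t 35.48 F [-0.2 -0.2  0.5] op 0.0241
ball 0.75 [0.4393 0.1663 0.1777] 1880 2077
upper 0.8 [0.4389 0.1653 0.098 ] 3722 4110
upper 0.7 [0.3049 0.1931 0.098 ] 1691 2829
295 343 235 279
294.0 344.75 234.5 286.0
```

Call:
{"fn": "apply_moves", "kwargs": {
  "motion": "0 0 -0.11 1.5 0 0 0;0 0 0 1.2 0 0 0;0 0 0 0.7 0 0 0;0 0 0 0.3 0 0 0;0 0 0 0.15 0 0 0;0 0 0 0.1 0 0 0;0 0 0 0 0 0 0"
}}

```text
time: 36.55
tool_pos: [0.4402, 0.1643, 0.1308]
tool_rot: [3.141, 0.0, -3.141]
contact_force: [0.3, 0.4, -0.3]
opening: 0.024
grip_force: 12.0
```

Call:
{"fn": "apply_moves", "kwargs": {
  "motion": "0 0 0.06 0 0 0 0;0 0 0 0.1 0 0 0;0 0 0 0.05 0 0 0;0 0 0 0.05 0 0 0;0 0 0 0 0 0 0"
}}

```text
time: 37.17
tool_pos: [0.4401, 0.1649, 0.1286]
tool_rot: [3.142, -0.0, -3.141]
contact_force: [-0.2, 0.6, -1.4]
opening: 0.0237
grip_force: 12.0
```

Call:
{"fn": "apply_moves", "kwargs": {
  "motion": "0 0 0 0.05 0 0 0;0 0 0 0 0 0 0"
}}

```text
time: 37.42
tool_pos: [0.4401, 0.1649, 0.1281]
tool_rot: [3.142, -0.0, -3.141]
contact_force: [0.7, -0.5, 0.2]
opening: 0.0241
grip_force: 12.0
```

Call:
{"fn": "apply_moves", "kwargs": {
  "motion": "0 0 0 0.04 0 0 0;0 0 0 0 0 0 0"
}}

```text
time: 37.67
tool_pos: [0.4401, 0.1649, 0.1277]
tool_rot: [3.141, 0.0, -3.141]
contact_force: [0.3, 0.4, -0.9]
opening: 0.0241
grip_force: 12.0
```

Call:
{"fn": "apply_moves", "kwargs": {
  "motion": "0 0 0 0.04 0 0 0;0 0 0 0 0 0 0"
}}

```text
time: 37.92
tool_pos: [0.4402, 0.1649, 0.1274]
tool_rot: [3.141, 0.0, -3.141]
contact_force: [-1.3, 0.4, 1.0]
opening: 0.024
grip_force: 12.0
```

Call:
{"fn": "apply_moves", "kwargs": {
  "motion": "0 0 0 0.03 0 0 0;0 0 0 0 0 0 0"
}}

```text
time: 38.17
tool_pos: [0.4403, 0.165, 0.1273]
tool_rot: [3.141, 0.001, -3.141]
contact_force: [0.2, -0.6, 3.9]
opening: 0.024
grip_force: 12.0
```

Contact. I'll release gently and rise.

Call:
{"fn": "apply_moves", "kwargs": {
  "motion": "0 0 0 -0.02 0 0 0;0 0 0 0 0 0 0",
  "force": 4
}}

```text
time: 38.42
tool_pos: [0.4402, 0.1649, 0.1273]
tool_rot: [3.141, 0.0, -3.141]
contact_force: [-0.6, -0.7, 3.4]
opening: 0.0243
grip_force: 4.0
```

Call:
{"fn": "apply_moves", "kwargs": {
  "motion": "28 0 0 0 0 0 0;31 0 0 0 0 0 0;36 0 0 0 0 0 0;45 0 0 0 0 0 0;50 0 0 -1 0 0 0;50 0 0 -3 0 0 0;50 0 0 -4 0 0 0;50 0 0 -2 0 0 0;50 0 0 0 0 0 0;50 0 0 0 0 0 0;50 0 0 0 0 0 0"
}}

```text
time: 39.8
tool_pos: [0.4395, 0.1648, 0.2262]
tool_rot: [-3.141, -0.002, -3.141]
contact_force: [0.4, -0.1, 0.4]
opening: 0.0458
grip_force: 0.0
```

```bash
python3 - <<'E'
from look import *
w,s=look([("ball",(.44,.165),.136),("upper",(.44,.165),.098),("lower",(.44,.165),.048)])
for c in("top","scene"):
    p=robot.read_camera(c)
    for n,z in(("ball",.136),("upper",.098),("specimen",.068),("lower",.048),("cell",.012),("prism",0)):
        for d in robot.trace(n,p)[:5]:
            y,x=np.nonzero(d["pixels"])
            X=fit(p,n,d["pixels"],[.44,.165,z])[:1] if n!="prism" else ""
            print(c,n,round(d["score"],2),X,len(x),round(x.mean()),round(y.mean()), "pred",np.round(proj(p,[.44,.165,z])))
    save(p,c+"_end.png",(300,80,440,220),4)
E
```

```text
tcp [0.4395 0.1648 0.2262] [-3.1412e+00 -2.2000e-03 -3.1414e+00] t 39.8 F [ 0.4 -0.1  0.4] op 0.0458
ball 0.96 [0.4397 0.1655 0.136 ] 786 835
upper 0.87 [0.3024 0.1948 0.098 ] 1877 2794
upper 0.81 [ 0.3049 -0.0924  0.098 ] 355 831
lower 0.64 [0.4215 0.1633 0.048 ] 549 2812
lower 0.53 [0.4153 0.1624 0.048 ] 2058 2837
top upper 0.85 (array([0.82657105, 0.00294595, 0.098     ]),) 314 320 104 pred [255. 261.]
top upper 0.81 (array([ 0.31233695, -0.23764136,  0.098     ]),) 270 423 312 pred [255. 261.]
top upper 0.69 (array([ 0.3035668 , -0.16467138,  0.098     ]),) 257 393 317 pred [255. 261.]
top upper 0.66 (array([0.30158469, 0.1942059 , 0.098     ]),) 221 243 319 pred [255. 261.]
top prism 0.61  125 284 182 pred [260. 260.]
scene ball 0.54 (array([0.44118788, 0.16385354, 0.136     ]),) 86 369 129 pred [370. 129.]
scene upper 0.83 (array([ 0.40995072, -0.17413838,  0.098     ]),) 322 216 151 pred [368. 143.]
scene upper 0.69 (array([ 0.90105862, -0.01662259,  0.098     ]),) 664 347 344 pred [368. 143.]
scene upper 0.69 (array([ 0.42049428, -0.24298776,  0.098     ]),) 302 184 158 pred [368. 143.]
scene upper 0.66 (array([0.44517186, 0.16117259, 0.098     ]),) 330 367 141 pred [368. 143.]
scene specimen 0.4 (array([0.45650697, 0.15732358, 0.068     ]),) 80 366 153 pred [366. 153.]
scene lower 0.58 (array([0.45062569, 0.15889988, 0.048     ]),) 311 365 159 pred [366. 159.]
scene cell 0.8 (array([0.4557301 , 0.15653728, 0.012     ]),) 646 363 172 pred [364. 171.]
scene cell 0.43 (array([0.34563081, 0.20281138, 0.012     ]),) 309 367 141 pred [364. 171.]
scene prism 0.78  387 364 230 pred [364. 174.]
```

The scene camera finds the ball, upper, specimen and lower at their predicted stack pixels, and the gripper is clear. I'll hand it in.

```bash
python3 -c "
from cell import robot
print(robot.hand_in())"
```

```text
the job is handed in; nothing more can be done
None
```

The stack (lower platen, round specimen, upper platen, ball) is built on the load cell and handed in at about 40 s. The closing camera check found all four parts within a few pixels of where the stack should be, but hand-in returned no verdict.

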